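# Load a T-headed test bar into the tensile socket

### The arm

A 7-joint arm with a two-finger parallel gripper is mounted at the origin on the work surface. World frame = base frame: x ahead of the robot, y to its left, z up, the work surface at z = 0. Lengths are in m, angles in rad, forces in N, time in s.
With the tool pointing down it reaches from about 0.425 to 0.825 m from the base axis. Payload 3.6 kg.
Tool frame: the origin (TCP) lies where the fingers leave the gripper's body, on its centre line; the fingertips stand tcp_to_tips ahead of it and the grasp point (between the pads) lies 65 mm ahead of it (tcp_to_tips is the distance from the TCP to the fingertips, in m); z points along the fingers, x is the direction in which the jaws open and shut, and the axes are right-handed (so a half turn about z gives the same grasp; the last joint's range is limited). The gripper opens to 93 mm and grips with 3 to 60 N. Pads are 15 mm wide; open, the fingers measure 128 mm over their backs; the gripper's body (75 mm by 188 mm) begins 65 mm behind the grasp point.
Start: joints at [1.079, 0.615, -0.013, 1.423, 0.008, 1.103, -0.04], TCP at [0.291, -0.581, 0.303] pointing down, gripper open.
Joint ranges: [-3.12, 3.12], [-0.3, 2.06], [-1.34, 1.32], [0.26, 2.42], [-1.36, 4.5], [0.01, 1.98], [-2.84, 2.84]. Speed limits (rad/s): [2.79, 2.79, 3.14, 3.14, 3.14, 3.14, 3.14].

### API

Orientations are given as a rotation vector (axis times angle).
In Python, from station import sense, grab_frame, hand_in, look_for, spot_point, tcp_to_tips gives the robot as it stands. The module is installed in compiled form; this text tells all that it offers.
- The arm moves only by the tool drive_tool, never from a script. Its argument "rows" is a list of rows, each a list of 7 numbers: the gripper's target within -1 to 1 (shut at 1, half-way at 0, fully open at -1), then the shift along the world's x, y, z in m, then the turn, a rotation vector about the world's x, y, z in degrees. A call has 1 to 20 rows; each row is the pose to reach, as a shift and turn from the pose commanded when the call began; what a row does not reach only later rows make up. A row lasts 1/8 s, in which the tool goes at most 62.5 mm and 10.7 degrees, less where a joint would pass 70% of its speed; a pose out of reach is approached as far as the arm can. A call with a gripper value outside its range is refused whole. The fingers move at their own pace and stop on an object; the grip force is fixed at half the most. Time passes only in rows, so rows that repeat a pose let the fingers close. It gives the time, the measured TCP pose, the force and the opening at its end, in the units of the state.
- sense(): the state, without advancing time (a new reading comes with each control period).
- grab_frame(name): name is "scene" or "top"; returns a dict with "color" (384x512x3 uint8, red, green, blue), "fx", "fy", "cx", "cy" (pixels), "dist" ([k1, k2, p1, p2, k3] as OpenCV has them; the pictures are not rectified), "world_from_camera" (4x4, takes a point from camera to world coordinates). Camera axes: x right, y down, z forward; pixel columns grow to the right and rows downward; lengths in m; the calibration is good to about 2 mm. A picture is of the moment at which its call begins. There is no depth.
- hand_in(): hands the job in, once; it reports no verdict.
Trained networks look in the newest picture that a camera, given by its name, has taken for a name from the list of things; names that differ only in an ending like _2 or _b are one class to them, and where a whole thing is asked for, a point or a joint stands for the part that bears it (a point fixed in the world has none). Each returns a list of dicts, best first, with "confidence" (0 to 1); they miss things now and then, are a little off and sometimes report something else, mostly with a low value. They report only what shows in the picture. A call takes as long as a camera call.
- look_for(camera, label): "at" ([x, y, z] in m, in the coordinates of the camera as it stood for that picture, good to about 4 mm: the middle of the surface that is visible of it).
- spot_point(camera, label): "at" ([x, y, z] in m, in the coordinates of the camera as it stood for that picture, good to about 4 mm: a listed point, or the origin of a listed thing).
The state is a dict: "t": time; "q": joint angles; "qd": joint speeds; "effort": joint torques, N m; "eef_pos": TCP position; "ee_rot": TCP orientation; "force": force on the tool from outside, world axes, zero at the start; "ft_torque": the same for the moment, N m; "gripper_width": opening from 0.0 (shut) to 1.0 (fully open).
Only numpy, scipy, OpenCV 4.12 (cv2) and the standard library are available. Lean on these libraries where they do the work, as an engineer would, in place of code of your own. Each camera call takes 0.05 s, during which the arm holds its last target. There are 200 camera calls.

### The job

Load the T-headed test bar into the horizontal test socket. In the wooden rack only its broad head stands clear, and the head must go inside the socket, so take the bar out by its head, lay it flat on the black rubber mat and let go, then take it again by its narrow shank and lower it, without dropping it, into the dark steel socket: head fully down in the pocket, shank out through the slot and lying on the tail rest.

Things in the scene. Friction and masses are not known exactly. Their poses are not given: they have to be found in the camera images.
- bar: Flat T-shaped aluminium bar, 25 mm thick, about 0.26 kg: broad head 32 mm long (x) by 50 wide (y); shank 18 mm wide, 128 long, from x = 16 to 144 mm. Origin: centre of the head at mid thickness; x along the shank, z up. Balances at x = 47. Starts in one of the rack's slots, head towards the robot. The rack's other two bars, one straight, one with a round end 32 mm across, are not wanted.
- rack: Fixed plywood rack, 120 (x) by 230 (y), 61 mm high; origin: centre of underside. Three slots along x at y = -80, 0, 80 mm, 26 wide, floor 30 mm above the bench. Each holds a bar's shank 6 mm below the wall tops, out of the fingers' reach. The heads stand out on the -x side, centre at x = -90, underside 30 mm above the bench, at least 39 mm free on each side of the broad head.
- mat: Black rubber mat, fixed, flat and empty, 230 mm (x) by 140 mm (y), 6 mm thick; origin at the centre of its underside.
- socket: Fixed steel socket; origin: underside centre of its base, 260 (x) by 130 by 12 mm. Open-topped pocket for the head, centre x = -70, y = 0, 46 (x) by 64 mm; floor at z = 40, walls to 78. Its +x wall (x = -47 to -31) has a slot 34 wide to the floor for the shank. Tail rest x = 45 to 70, top z = 40; between them the shank is free for fingers. Loaded: head centre at (-70, 0, 52.5), shank along +x.

How it is judged:
By the outcome, as a careful person would: the job done as asked, in the order asked, and still so for the second after the job is handed in, with the robot touching nothing.
It also fails if it takes over 64 s, if anything falls off the work surface, if the arm or the gripper's body presses on something with over 40 N, if the wrist force passes 120 N, or if a joint passes its speed limit or range.

## Working session

There is one attempt and no reset: what is moved stays moved. The work goes in short steps, Python scripts to look and compute and a tool call to move; the robot and the scene stay as the last step left them, time stands still between calls to the robot, and variables do not carry over. Pictures are saved under pics/ and viewed, about 8 in all and at most 12, crops included, and the job is handed in when it is done.

Besides the shell and the picture viewer there is one more tool, called after "Emit:" as name(argument=value, ...) on one line, values as JSON. drive_tool: Moves the arm, as the interface text tells. Its arguments: {"type":"object","properties":{"rows":{"type":"array","items":{"type":"array","items":{"type":"number"}}}},"required":["rows"]}

```bash
mkdir -p pics
cat > h.py <<'E'
import numpy as np, cv2
from station import *
from scipy.spatial.transform import Rotation as R
def W(f,p): return (f["world_from_camera"]@np.r_[p,1])[:3]
def save(name,f): cv2.imwrite("pics/"+name,f["color"][:,:,::-1])
def proj(f,P):
    T=np.linalg.inv(f["world_from_camera"]);P=np.atleast_2d(P)
    K=np.array([[f["fx"],0,f["cx"]],[0,f["fy"],f["cy"]],[0,0,1]])
    return cv2.projectPoints(P.astype(float),cv2.Rodrigues(T[:3,:3])[0],T[:3,3],K,np.array(f["dist"],float))[0].reshape(-1,2)
def ray(f,uv,z):
    K=np.array([[f["fx"],0,f["cx"]],[0,f["fy"],f["cy"]],[0,0,1]])
    n=cv2.undistortPoints(np.array(uv,float).reshape(-1,1,2),K,np.array(f["dist"],float)).reshape(-1,2)
    M=f["world_from_camera"];d=np.c_[n,np.ones(len(n))]@M[:3,:3].T;o=M[:3,3]
    return o+d*((z-o[2])/d[:,2])[:,None]
E
python3 - <<'E'
from h import *
np.set_printoptions(precision=4,suppress=True)
s=sense();print(s["t"],s["eef_pos"],s["ee_rot"],s["gripper_width"],tcp_to_tips)
for c in("scene","top"):
    f=grab_frame(c);save(c+"0.png",f);print(c,f["world_from_camera"][:3,3])
    for l in("bar","rack","mat","socket"):
        for fn in(look_for,spot_point):
            for d in fn(c,l)[:2]:print(l,fn.__name__,round(d["confidence"],2),W(f,d["at"]),proj(f,W(f,d["at"]))[0])
E
```

```text
0.0 [ 0.2911 -0.5805  0.3016] [-2.6723  1.6494  0.0034] 1.000463696637337 0.0841
scene [0.8298 0.2844 0.7794]
bar call 0.79 [0.5346 0.3479 0.0535] [394.4968 332.3384]
bar call 0.58 [0.4925 0.3436 0.0403] [404.5585 318.1575]
rack call 0.64 [0.6049 0.2848 0.0571] [345.2041 327.4156]
rack call 0.61 [ 0.594   0.2681 -0.0036] [336.7684 323.0802]
mat call 0.63 [ 0.5327 -0.0041  0.004 ] [277.2151 215.0354]
mat call 0.62 [ 0.5259 -0.0108 -0.001 ] [277.5006 212.666 ]
socket call 0.93 [ 0.6006 -0.2736  0.0063] [195.8213 159.0016]
socket call 0.93 [ 0.6082 -0.2869 -0.0056] [191.5146 159.8426]
top [ 0.4659 -0.0466  1.1244]
bar call 0.98 [0.5244 0.3446 0.0535] [ 65.036  227.5205]
bar call 0.42 [0.5914 0.256  0.0616] [104.573  196.3629]
bar call 0.83 [0.4924 0.3386 0.0414] [ 69.4829 241.9908]
rack call 0.79 [0.5888 0.2584 0.0623] [103.3972 197.5288]
rack call 0.9 [0.5919 0.269  0.0011] [106.3824 199.157 ]
mat call 0.88 [ 0.5249 -0.0086  0.0052] [225.0509 225.1639]
mat call 0.97 [ 0.525  -0.0068  0.001 ] [224.3334 225.2029]
socket call 0.87 [ 0.6064 -0.2896  0.0113] [343.7707 188.0393]
```

View pics/top0.png

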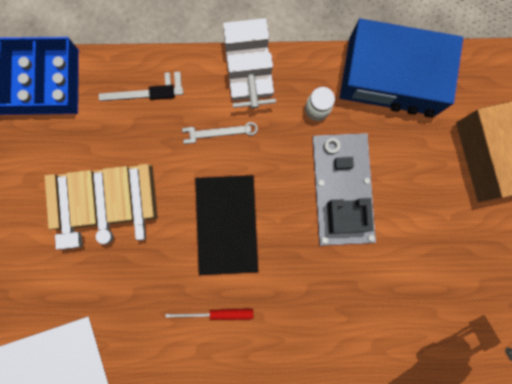

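View pics/scene0.png

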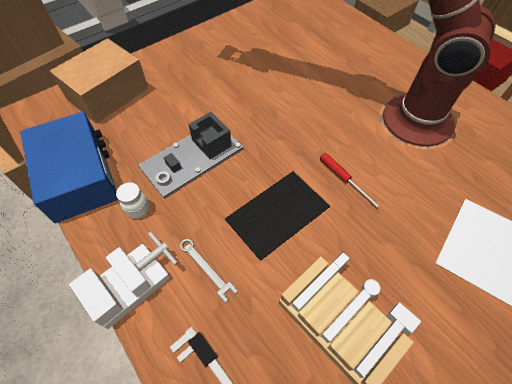

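The top view shows the T-bar in the leftmost slot, with its head at about (67,241). The rack is centred near (100,197), the empty mat at (226,225), and the socket pocket at (350,216). All of them are slightly yawed. I'll crop closer to measure them.

Run:
```python
from h import *
a=cv2.imread("pics/top0.png")
r=lambda x0,y0,w,h,s:cv2.resize(a[y0:y0+h,x0:x0+w],None,fx=s,fy=s,interpolation=cv2.INTER_CUBIC)
A=r(40,155,120,100,4);B=r(310,125,70,125,4)
o=np.zeros((500,765,3),np.uint8);o[:400,:480]=A;o[:,485:765]=B
cv2.imwrite("pics/crop1.png",o)
f=grab_frame("top");print(f["fx"],f["cx"],f["cy"],f["dist"])
```

```text
477.67087250454625 249.99601540213018 200.8595609773722 [0.01759729 0.         0.         0.         0.        ]
```

View pics/crop1.png

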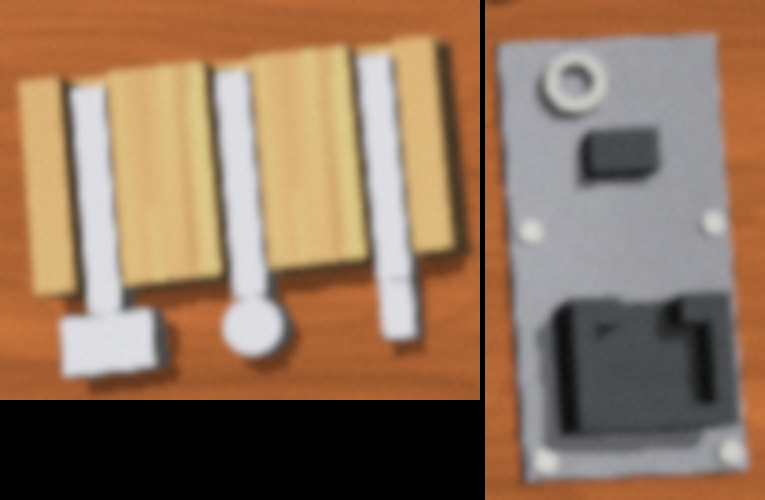

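Run:
```python
from h import *
np.set_printoptions(precision=4,suppress=True)
f=grab_frame("top")
A=lambda p:np.array(p)/4+[40-.375,155-.375]
B=lambda p:(np.array(p)-[485,0])/4+[310-.375,125-.375]
def fit(uv,M,z):
    P=ray(f,uv,z)[:,:2];M=np.array(M,float)
    m0=M.mean(0);p0=P.mean(0);H=(M-m0).T@(P-p0);th=np.arctan2(H[0,1]-H[1,0],H[0,0]+H[1,1])
    c,s=np.cos(th),np.sin(th);Rm=np.array([[c,-s],[s,c]]);t=p0-Rm@m0
    print(np.degrees(th),t,"res",(M@Rm.T+t-P).round(4).tolist());return t,Rm
rect=lambda x0,x1,y:[[x1,y],[x1,-y],[x0,-y],[x0,y]]
bt,bR=fit(A([(62,318),(157,308),(160,368),(63,378)]),rect(-.016,.016,.025),.055)
rt,rR=fit(A([(18,80),(440,37),(460,250),(35,296)]),rect(-.06,.06,.115),.061)
st,sR=fit(B([(499,43),(717,35),(746,470),(527,480)]),rect(-.13,.13,.065),.012)
print("head from rack",rR@[-.09,.08]+rt)
print("tail end (crop 88,86)",ray(f,A([(88,86)]),.055))
# overlay
def T(t,Rm,pts): pts=np.array(pts,float);return np.c_[pts[:,:2]@Rm.T+t,pts[:,2]]
box=lambda x0,x1,y0,y1,z:[[x0,y0,z],[x1,y0,z],[x1,y1,z],[x0,y1,z]]
out=[]
for n in("scene","top"):
    g=grab_frame(n);im=cv2.resize(g["color"][:,:,::-1],None,fx=3,fy=3,interpolation=cv2.INTER_CUBIC)
    hb=rR@[-.09,.08]+rt
    for t,Rm,b,c in((bt,bR,box(-.016,.016,-.025,.025,.055),(0,0,255)),(hb,rR,box(-.016,.144,-.009,.009,.055),(255,0,255)),(hb,rR,box(-.016,.016,-.025,.025,.055),(255,0,255)),
      (rt,rR,box(-.06,.06,-.115,.115,.061),(0,255,0)),(st,sR,box(-.13,.13,-.065,.065,.012),(0,255,255)),(st,sR,box(-.093,-.047,-.032,.032,.078),(255,255,0)),(st,sR,box(.045,.07,-.02,.02,.04),(255,0,0))):
        cv2.polylines(im,[((proj(g,T(t,Rm,b))+.5)*3-.5).round().astype(int)],True,c,1,cv2.LINE_AA)
    if n=="scene": out=[im[300:780,360:760]*1,im[720:1152,810:1290]]; 
    
o=np.zeros((480,800,3),np.uint8);o[:,:310]=out[0][:,10:320];o[:432,315:795]=out[1];cv2.imwrite("pics/ov.png",o)
```

```text
4.2570535023658 [0.4958 0.3387] res [[-0.0002, -0.0007], [-0.001, 0.0013], [0.0003, 0.0012], [0.0009, -0.0018]]
5.11845155241026 [0.5928 0.2675] res [[-0.0005, -0.0026], [-0.0003, 0.0018], [0.0003, 0.0022], [0.0004, -0.0014]]
1.3531511723420424 [ 0.6059 -0.2898] res [[0.0003, -0.0002], [0.0009, 0.0001], [-0.0007, -0.001], [-0.0005, 0.0011]]
head from rack [0.496  0.3392]
tail end (crop 88,86) [[0.6397 0.3538 0.055 ]]
```

View pics/ov.png

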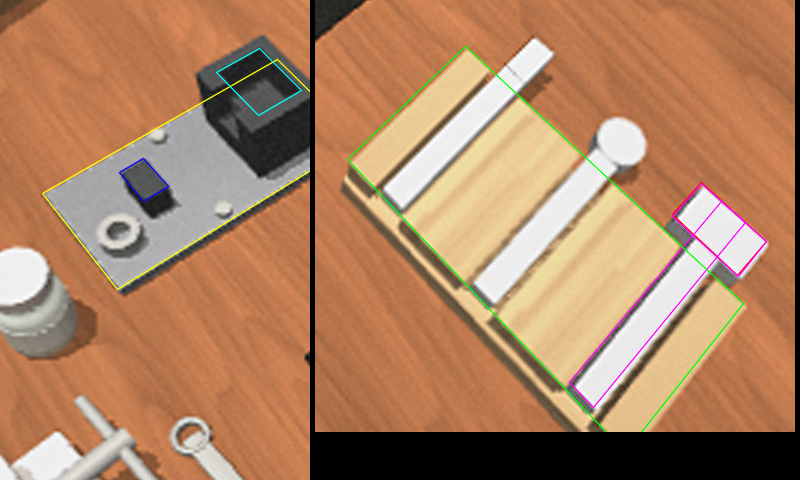

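The overlay matches in the scene view: head outline, rack edges, socket base, pocket and tail rest all line up. That gives the bar head at (0.496, 0.339) with yaw about 5°, and the socket at (0.606, -0.290) with yaw 1.35°. Next I'll move above the head.

Emit:
drive_tool(rows=[[-0.5,0.05,0.06,0,0,0,-3],[-0.5,0.08,0.11,0,0,0,-6],[-0.5,0.11,0.16,0,0,0,-9],[-0.5,0.14,0.21,0,0,0,-12],[-0.5,0.17,0.26,0,0,0,-15],[-0.5,0.2,0.31,0,0,0,-18],[-0.5,0.22,0.36,0,0,0,-21.6],[-0.5,0.24,0.41,0,0,0,-21.6],[-0.5,0.25,0.46,0,0,0,-21.6],[-0.5,0.245,0.51,0,0,0,-21.6],[-0.5,0.24,0.56,0,0,0,-21.6],[-0.5,0.235,0.61,0,0,0,-21.6],[-0.5,0.23,0.66,-0.01,0,0,-21.6],[-0.5,0.225,0.71,-0.02,0,0,-21.6],[-0.5,0.22,0.76,-0.03,0,0,-21.6],[-0.5,0.215,0.81,-0.05,0,0,-21.6],[-0.5,0.211,0.86,-0.07,0,0,-21.6],[-0.5,0.211,0.9,-0.08,0,0,-21.6],[-0.5,0.211,0.92,-0.08,0,0,-21.6],[-0.5,0.211,0.92,-0.08,0,0,-21.6]])

```text
t: 3.6
eef_pos: [0.5024, 0.3399, 0.2231]
ee_rot: [-2.318, 2.119, -0.0]
force: [-0.3, -0.4, 0.4]
gripper_width: 0.749
```

Emit:
drive_tool(rows=[[-0.5,0,0,-0.03,0,0,0],[-0.5,0,0,-0.055,0,0,0],[-0.5,0,0,-0.075,0,0,0],[-0.5,0,0,-0.09,0,0,0],[-0.5,0,0,-0.104,0,0,0],[-0.5,0,0,-0.104,0,0,0]])

```text
t: 4.35
eef_pos: [0.5022, 0.3381, 0.118]
ee_rot: [2.315, -2.121, -0.0]
force: [-0.3, -0.6, 0.8]
gripper_width: 0.749
```

Run:
```python
from h import *
g=grab_frame("scene");t=grab_frame("top")
a=cv2.resize(g["color"][230:384,330:480,::-1],None,fx=2.6,fy=2.6,interpolation=cv2.INTER_CUBIC)
b=cv2.resize(t["color"][160:260,30:130,::-1],None,fx=4,fy=4,interpolation=cv2.INTER_CUBIC)
o=np.zeros((402,795,3),np.uint8);o[:a.shape[0],:a.shape[1]]=a;o[:400,395:795]=b;cv2.imwrite("pics/grasp.png",o)
print(sense()["force"])
```

```text
[-0.01688745 -0.53657093 -0.87921629]
```

View pics/grasp.png

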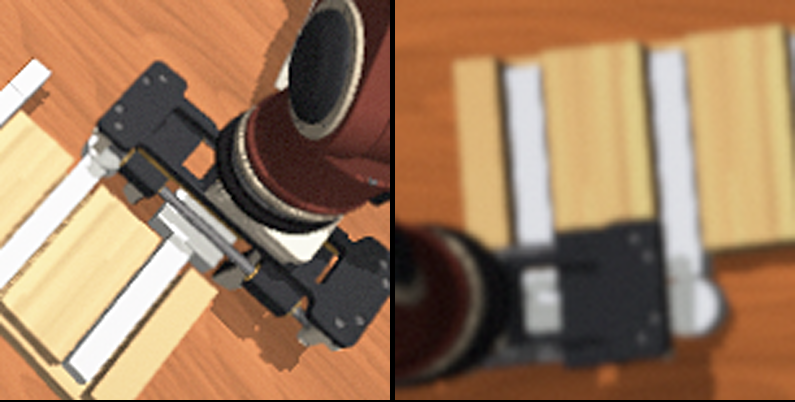

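The fingers straddle the head, clear of both the rack and the round-ended bar. Next: close, then lift.

Emit:
drive_tool(rows=[[1,0,0,0,0,0,0],[1,0,0,0,0,0,0],[1,0,0,0,0,0,0],[1,0,0,0,0,0,0],[1,0,0,0,0,0,0],[1,0,0,0,0,0,0],[1,0,0,0,0,0,0],[1,0,0,0.005,0,0,0],[1,0,0,0.015,0,0,0],[1,0,0,0.03,0,0,0],[1,0,0,0.045,0,0,0],[1,0,0,0.06,0,0,0],[1,0,0,0.08,0,0,0],[1,0,0,0.1,0,0,0],[1,0,0,0.1,0,0,0]])

```text
t: 6.32
eef_pos: [0.5033, 0.3395, 0.2211]
ee_rot: [-2.313, 2.119, -0.002]
force: [0.5, -0.4, -2.7]
gripper_width: 0.542
```

Run:
```python
from h import *
g=grab_frame("scene");t=grab_frame("top")
a=cv2.resize(g["color"][210:384,330:480,::-1],None,fx=2.3,fy=2.3,interpolation=cv2.INTER_CUBIC)
b=cv2.resize(t["color"][160:260,30:130,::-1],None,fx=4,fy=4,interpolation=cv2.INTER_CUBIC)
o=np.zeros((402,795,3),np.uint8);o[:a.shape[0],:a.shape[1]]=a;o[:400,395:795]=b;cv2.imwrite("pics/lift.png",o)
s=sense();print(s["force"],s["ft_torque"],s["gripper_width"])
```

```text
[-0.60181636  0.08522707 -2.99359445] [-0.04028061  0.06586489  0.05138848] 0.5432293945665115
```

View pics/lift.png

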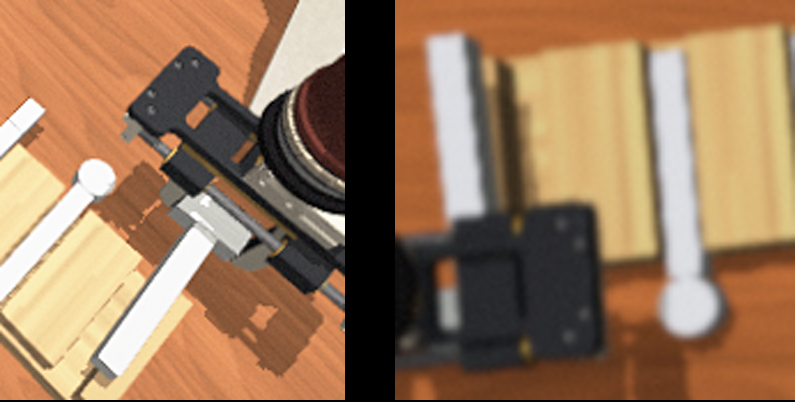

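The bar is out and firmly held (width 0.543, about 50 mm). The top view shows the shank lifted clear of the slot. Next I'll carry it to the mat.

Emit:
drive_tool(rows=[[1,0,0,0.02,0,0,0],[1,0,0,0.04,0,0,0],[1,0,-0.03,0.05,0,0,0],[1,-0.002,-0.065,0.05,0,0,-1],[1,-0.004,-0.1,0.05,0,0,-1],[1,-0.006,-0.14,0.05,0,0,-2],[1,-0.01,-0.18,0.05,0,0,-2],[1,-0.014,-0.22,0.05,0,0,-3],[1,-0.018,-0.26,0.05,0,0,-3.6],[1,-0.02,-0.3,0.03,0,0,-3.6],[1,-0.022,-0.33,0.01,0,0,-3.6],[1,-0.022,-0.347,-0.01,0,0,-3.6],[1,-0.022,-0.347,-0.02,0,0,-3.6],[1,-0.022,-0.347,-0.02,0,0,-3.6]])

```text
t: 8.18
eef_pos: [0.4799, -0.0069, 0.198]
ee_rot: [2.25, -2.191, -0.003]
force: [-1.4, 0.2, -1.5]
gripper_width: 0.54
```

Run:
```python
from h import *
g=grab_frame("scene");t=grab_frame("top")
a=cv2.resize(g["color"][130:280,200:350,::-1],None,fx=2.6,fy=2.6,interpolation=cv2.INTER_CUBIC)
b=cv2.resize(t["color"][165:285,170:270,::-1],None,fx=4,fy=4,interpolation=cv2.INTER_CUBIC)
o=np.zeros((482,795,3),np.uint8);o[:a.shape[0],:a.shape[1]]=a;o[:480,395:795]=b;cv2.imwrite("pics/mat1.png",o)
s=sense();print(s["eef_pos"],s["force"],s["ft_torque"],s["gripper_width"])
```

```text
[ 0.48073356 -0.00663656  0.19902385] [-0.23990609  0.11809216 -2.98362739] [0.04926813 0.05963568 0.00826484] 0.5382074236164105
```

View pics/mat1.png

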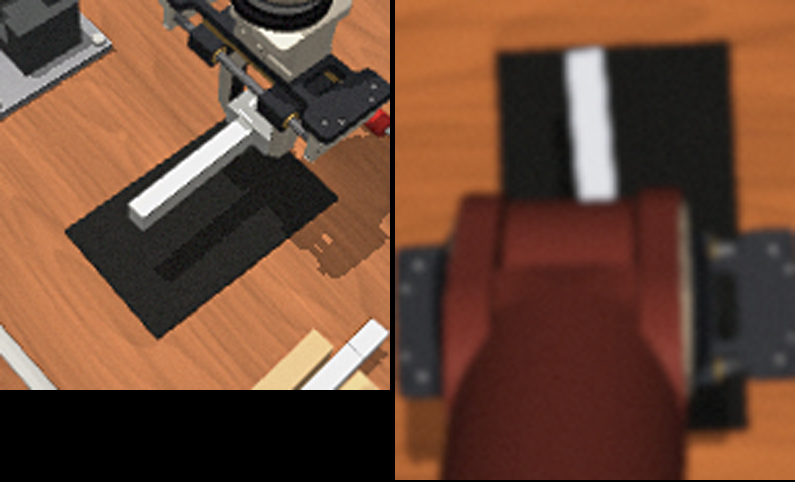

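The bar hangs level above the mat, with the whole bar inside its outline. Next I'll lower it gently.

Emit:
drive_tool(rows=[[1,0,0,-0.03,0,0,0],[1,0,0,-0.055,0,0,0],[1,0,0,-0.075,0,0,0],[1,0,0,-0.085,0,0,0],[1,0,0,-0.092,0,0,0],[1,0,0,-0.096,0,0,0],[1,0,0,-0.1,0,0,0],[1,0,0,-0.1,0,0,0]])

```text
t: 9.28
eef_pos: [0.4804, -0.008, 0.0988]
ee_rot: [-2.249, 2.193, -0.0]
force: [-1.1, 0.2, -2.6]
gripper_width: 0.543
```

Emit:
drive_tool(rows=[[1,0,0,-0.002,0,0,0],[1,0,0,-0.003,0,0,0],[1,0,0,-0.004,0,0,0],[1,0,0,-0.004,0,0,0]])

```text
t: 9.78
eef_pos: [0.4804, -0.008, 0.0952]
ee_rot: [-2.249, 2.193, -0.0]
force: [-1.4, -0.3, 3.5]
gripper_width: 0.543
```

Contact felt: the force changed from -2.6 to +3.5 N. Now releasing and rising.

Emit:
drive_tool(rows=[[-0.5,0,0,0,0,0,0],[-0.5,0,0,0,0,0,0],[-0.5,0,0,0,0,0,0],[-0.5,0,0,0,0,0,0],[-0.5,0,0,0.02,0,0,0],[-0.5,0,0,0.05,0,0,0],[-0.5,0.02,0,0.1,0,0,0],[-0.5,0.03,0.05,0.15,0,0,0],[-0.5,0.03,0.1,0.15,0,0,0],[-0.5,0.03,0.15,0.15,0,0,0],[-0.5,0.03,0.2,0.15,0,0,0],[-0.5,0.03,0.22,0.15,0,0,0],[-0.5,0.03,0.22,0.15,0,0,0]])

```text
t: 11.4
eef_pos: [0.51, 0.2127, 0.2444]
ee_rot: [2.251, -2.19, -0.0]
force: [0.8, -0.9, 0.2]
gripper_width: 0.751
```

Run:
```python
from h import *
np.set_printoptions(precision=4,suppress=True)
t=grab_frame("top");s=sense();print(s["t"],s["eef_pos"],s["gripper_width"])
for fn in(look_for,spot_point):
    for d in fn("top","bar")[:1]:print(d["confidence"],W(t,d["at"]))
im=t["color"].astype(int);m=((im.min(2)>110)&(im.max(2)-im.min(2)<50)).astype(np.uint8)
m[:178]=0;m[275:]=0;m[:,:196]=0;m[:,258:]=0
n,l,st,_=cv2.connectedComponentsWithStats(m);k=1+st[1:,4].argmax();print(st[k])
ys,xs=np.where(l==k);P=ray(t,np.c_[xs,ys],.031)[:,:2]
# axis from shank pixels; extremes
c=P.mean(0)
far=P[P[:,0]>P[:,0].min()+.045]
v=np.linalg.svd(far-far.mean(0))[2][0];v*=np.sign(v[0]);print("yaw",np.degrees(np.arctan2(v[1],v[0])))
u=(P-c)@v;w=(P-c)@[-v[1],v[0]]
print("centroid",c,"len",u.max()-u.min(),"head centre from ends",c+v*(u.max()+u.min())/2-v*.064, "from centroid",c-v*.0438)
print("shank line at x=.53:",far.mean(0)+v*(.53-far.mean(0)[0])/v[0])
b=cv2.resize(t["color"][165:285,170:290,::-1],None,fx=5,fy=5,interpolation=cv2.INTER_CUBIC)
cv2.imwrite("pics/mat2.png",b)
```

```text
11.45 [0.5104 0.2106 0.2444] 0.7466129811495645
0.87 [ 0.5062 -0.0052  0.0298]
0.85 [ 0.4708 -0.0081  0.0169]
[214 184  24  71 835]
yaw 4.450093423642162
centroid [ 0.5225 -0.0061] len 0.16136940136743788 head centre from ends [ 0.4751 -0.0098] from centroid [ 0.4788 -0.0095]
shank line at x=.53: [ 0.53   -0.0056]
```

View pics/mat2.png

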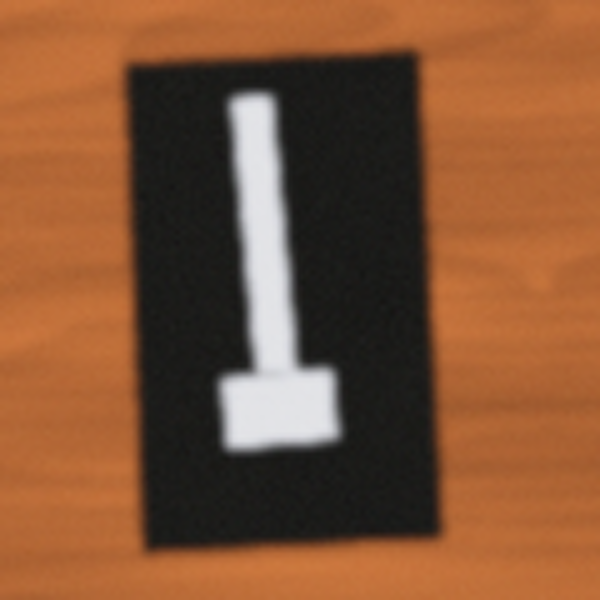

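The bar lies flat and fully on the mat, with its head at the bottom near (280,410) in the crop. Its yaw reads about 4.5°, while I expected about 1.5°. I'll check with a two-camera silhouette fit.

```bash
cat >> h.py <<'E'
from scipy.optimize import minimize
def prism(x0,x1,y): return np.array([[x,s*y,z] for x in(x0,x1) for s in(-1,1) for z in(-.0125,.0125)])
PR=[prism(-.016,.016,.025),prism(.016,.144,.009)]
def sil(g,p,zc,S=4):
    m=np.zeros((384*S//2,512*S//2),np.uint8) if 0 else np.zeros((384*S,512*S),np.uint8)
    c,s=np.cos(p[2]),np.sin(p[2])
    for Q in PR:
        X=np.c_[Q[:,0]*c-Q[:,1]*s+p[0],Q[:,0]*s+Q[:,1]*c+p[1],Q[:,2]+zc]
        h=cv2.convexHull(((proj(g,X)+.5)*S-.5).astype(np.float32)).reshape(-1,2)
        cv2.fillConvexPoly(m,(h*16).round().astype(np.int32),1,shift=4)
    return cv2.resize(m.astype(np.float32),(512,384),interpolation=cv2.INTER_AREA)
E
python3 - <<'E'
from h import *
np.set_printoptions(precision=4,suppress=True)
F={n:grab_frame(n) for n in("scene","top")}
zc=.0185
def cost(p,names):
    q=[p[0]/100,p[1]/100,p[2]/10];e=0
    for n in names:
        I=F[n]["color"].astype(float).mean(2)/255;S=sil(F[n],q,zc)
        d=cv2.dilate(sil(F[n],[.477,-.008,.05],zc),np.ones((9,9)))>0
        # model: bar level vs black mat; fit soft by thresholded intensity
        T=np.clip((I-.12)/.35,0,1);e+=((T-cv2.GaussianBlur(S,(0,0),.7))**2)[d].sum()
    return e
for names in(("top",),("scene",),("scene","top")):
    r=minimize(cost,[47.7,-.8,.5],args=(names,),method="Nelder-Mead",options=dict(initial_simplex=[[47.7,-.8,.5],[48,-.8,.5],[47.7,-.5,.5],[47.7,-.8,.2]],xatol=.005,fatol=.05))
    print(names,r.x[0]/100,r.x[1]/100,np.degrees(r.x[2]/10),r.fun)
E
```

```text
('top',) 0.4754509540670479 -0.009427905288013612 4.296699880366973 71.41852903902301
('scene',) 0.47450451273523137 -0.010000618200636675 4.306161740387662 24.82799882879273
('scene', 'top') 0.47484935289275426 -0.009797697077129337 4.389564214620398 97.87753316428464
```

Both cameras agree: head at (0.4748, -0.0098), yaw 4.35°. The shank grasp point, 53 mm along the bar, is (0.5276, -0.0058).

Emit:
drive_tool(rows=[[-0.3,0.004,-0.05,0,0,0,1],[-0.3,0.008,-0.1,0,0,0,2],[-0.3,0.012,-0.15,0,0,0,2.9],[-0.3,0.016,-0.19,-0.03,0,0,2.9],[-0.3,0.017,-0.215,-0.06,0,0,2.9],[-0.3,0.017,-0.218,-0.08,0,0,2.9],[-0.3,0.017,-0.218,-0.09,0,0,2.9],[-0.3,0.017,-0.218,-0.09,0,0,2.9],[-0.3,0.017,-0.218,-0.09,0,0,2.9]])

```text
t: 12.78
eef_pos: [0.5279, -0.0056, 0.1556]
ee_rot: [-2.304, 2.134, -0.002]
force: [0.5, -0.4, -0.7]
gripper_width: 0.65
```

Run:
```python
from h import *
P=[]
for i in range(4):
    grab_frame("top");s=sense();P.append(np.r_[s["eef_pos"],R.from_rotvec(s["ee_rot"]).as_matrix()[:,0],R.from_rotvec(s["ee_rot"]).as_matrix()[:,2]])
print(np.array(P).round(4)); m=np.mean(P,0);print(np.degrees(np.arctan2(m[4],m[3])))
```

```text
[[ 5.279e-01 -5.600e-03  1.556e-01  7.630e-02 -9.971e-01 -1.000e-04
   2.000e-03  3.000e-04 -1.000e+00]
 [ 5.279e-01 -5.600e-03  1.556e-01  7.630e-02 -9.971e-01 -1.000e-04
   1.900e-03  2.000e-04 -1.000e+00]
 [ 5.278e-01 -5.600e-03  1.555e-01  7.630e-02 -9.971e-01 -0.000e+00
   1.700e-03  2.000e-04 -1.000e+00]
 [ 5.277e-01 -5.700e-03  1.554e-01  7.620e-02 -9.971e-01 -0.000e+00
   1.400e-03  1.000e-04 -1.000e+00]]
-85.62515186050888
```

On target: yaw is -85.6° and the position is within 0.5 mm. Next: descend and grip.

Emit:
drive_tool(rows=[[-0.3,0,0,-0.025,0,0,0],[-0.3,0,0,-0.045,0,0,0],[-0.3,0,0,-0.056,0,0,0],[-0.3,0,0,-0.06,0,0,0],[-0.3,0,0,-0.06,0,0,0],[1,0,0,-0.06,0,0,0],[1,0,0,-0.06,0,0,0],[1,0,0,-0.06,0,0,0],[1,0,0,-0.06,0,0,0],[1,0,0,-0.06,0,0,0],[1,0,0,-0.06,0,0,0],[1,0,0,-0.06,0,0,0],[1,0,0,-0.06,0,0,0]])

```text
t: 14.6
eef_pos: [0.5274, -0.0057, 0.0948]
ee_rot: [-2.304, 2.135, 0.0]
force: [-1.0, 1.1, 0.7]
gripper_width: 0.19
```

Emit:
drive_tool(rows=[[1,0,0,0.01,0,0,0],[1,0,0,0.03,0,0,0],[1,0,0,0.06,0,0,0],[1,0,0,0.1,0,0,0],[1,0,-0.01,0.14,0,0,0],[1,0.01,-0.04,0.15,0,0,-0.5],[1,0.02,-0.08,0.15,0,0,-1],[1,0.03,-0.12,0.15,0,0,-1.5],[1,0.04,-0.16,0.15,0,0,-2],[1,0.05,-0.2,0.15,0,0,-2.5],[1,0.055,-0.24,0.15,0,0,-3],[1,0.06,-0.27,0.145,0,0,-3],[1,0.0615,-0.2845,0.13,0,0,-3],[1,0.0615,-0.2845,0.12,0,0,-3],[1,0.0615,-0.2845,0.12,0,0,-3]])

```text
t: 16.48
eef_pos: [0.5884, -0.2879, 0.2129]
ee_rot: [-2.25, 2.193, 0.008]
force: [0.4, -0.2, -2.8]
gripper_width: 0.195
```

Run:
```python
from h import *
np.set_printoptions(precision=4,suppress=True)
g=grab_frame("scene");t=grab_frame("top");s=sense()
m=R.from_rotvec(s["ee_rot"]).as_matrix();print(s["eef_pos"],s["force"],s["gripper_width"],np.degrees(np.arctan2(m[1,0],m[0,0])),m[:,2])
zc=s["eef_pos"][2]-.065-.0108;print("zc",zc)
def ov(f,x0,y0,w,h,S):
    im=cv2.resize(f["color"][y0:y0+h,x0:x0+w,::-1],None,fx=S,fy=S,interpolation=cv2.INTER_CUBIC)
    th=np.radians(1.35);c,s_=np.cos(th),np.sin(th)
    for Q,z,col in(([[-.016,.025],[.016,.025],[.016,.009],[.144,.009],[.144,-.009],[.016,-.009],[.016,-.025],[-.016,-.025]],zc+.0125,(0,0,255)),):
        Q=np.array(Q)-[.07,0];P=np.c_[Q[:,0]*c-Q[:,1]*s_+.6059,Q[:,0]*s_+Q[:,1]*c-.2898,np.full(len(Q),z)]
        cv2.polylines(im,[((proj(f,P)+.5-[x0,y0])*S).round().astype(int)],True,col,1,cv2.LINE_AA)
    return im
o=np.zeros((500,790,3),np.uint8)
a=ov(g,120,70,130,130,3);b=ov(t,310,125,95,125,4);o[:390,:390]=a;o[:500,400:780]=b
cv2.imwrite("pics/sock1.png",o)
```

```text
[ 0.5893 -0.2884  0.2147] [ 0.4127  0.5171 -2.818 ] 0.18854607224361386 -88.51237840180714 [-0.0001  0.0016 -1.    ]
zc 0.1388573194615117
```

View pics/sock1.png

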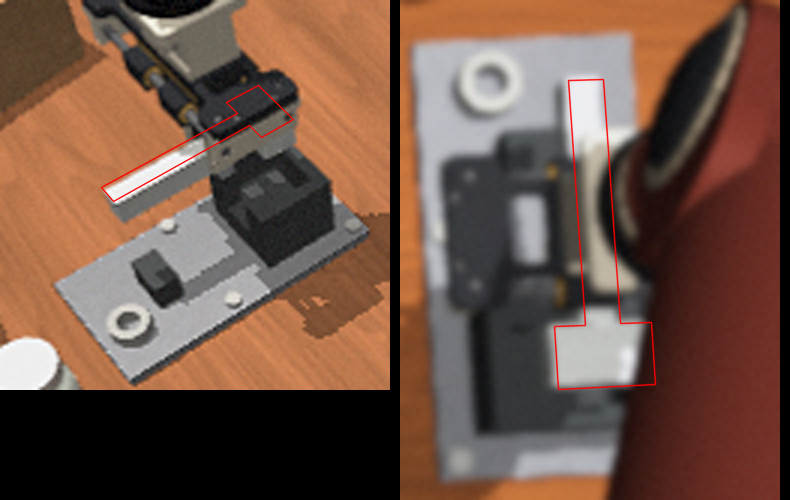

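The bar overlays its planned outline to within about 1–2 mm in both views, aligned with the pocket. Now lowering with a small y correction.

Emit:
drive_tool(rows=[[1,0,-0.001,-0.015,0,0,0],[1,0,-0.0015,-0.03,0,0,0],[1,0,-0.0015,-0.04,0,0,0],[1,0,-0.0015,-0.048,0,0,0],[1,0,-0.0015,-0.055,0,0,0],[1,0,-0.0015,-0.062,0,0,0],[1,0,-0.0015,-0.068,0,0,0],[1,0,-0.0015,-0.073,0,0,0],[1,0,-0.0015,-0.077,0,0,0],[1,0,-0.0015,-0.08,0,0,0],[1,0,-0.0015,-0.08,0,0,0]])

```text
t: 17.95
eef_pos: [0.5888, -0.292, 0.1345]
ee_rot: [2.247, -2.195, -0.001]
force: [0.3, -0.6, -2.4]
gripper_width: 0.192
```

Emit:
drive_tool(rows=[[1,0,0,-0.001,0,0,0],[1,0,0,-0.002,0,0,0],[1,0,0,-0.003,0,0,0],[1,0,0,-0.004,0,0,0],[1,0,0,-0.005,0,0,0],[1,0,0,-0.005,0,0,0]])

```text
t: 18.7
eef_pos: [0.5888, -0.292, 0.1296]
ee_rot: [2.247, -2.195, -0.0]
force: [0.6, 0.1, -2.3]
gripper_width: 0.189
```

Emit:
drive_tool(rows=[[1,0,0,-0.0005,0,0,0],[1,0,0,-0.001,0,0,0],[1,0,0,-0.0015,0,0,0],[1,0,0,-0.0015,0,0,0]])

```text
t: 19.2
eef_pos: [0.5889, -0.292, 0.1289]
ee_rot: [-2.247, 2.195, -0.0]
force: [-2.0, 0.0, 3.3]
gripper_width: 0.191
```

Contact came at TCP z 0.1289, where 0.1288 was predicted for a fully seated bar. Releasing and retreating.

Emit:
drive_tool(rows=[[-0.3,0,0,0,0,0,0],[-0.3,0,0,0,0,0,0],[-0.3,0,0,0,0,0,0],[-0.3,0,0,0,0,0,0],[-0.3,0,0,0,0,0,0],[-0.3,0,0,0.02,0,0,0],[-0.3,0,0,0.05,0,0,0],[-0.3,0,0,0.1,0,0,0],[-0.3,0,0.03,0.14,0,0,0],[-0.3,0,0.08,0.15,0,0,0],[-0.3,0,0.13,0.15,0,0,0],[-0.3,0,0.18,0.15,0,0,0],[-0.3,0,0.23,0.15,0,0,0],[-0.3,0,0.28,0.15,0,0,0],[-0.3,0,0.3,0.15,0,0,0],[-0.3,0,0.3,0.15,0,0,0]])

```text
t: 21.2
eef_pos: [0.589, 0.0089, 0.2791]
ee_rot: [-2.249, 2.192, -0.002]
force: [0.4, 0.5, 0.1]
gripper_width: 0.649
```

Run:
```python
from h import *
np.set_printoptions(precision=4,suppress=True)
g=grab_frame("scene");t=grab_frame("top");s=sense();print(s["t"],s["eef_pos"],s["force"])
for c,f in(("scene",g),("top",t)):
    for d in spot_point(c,"bar")[:1]:print(c,d["confidence"],W(f,d["at"]))
r=lambda f,x0,y0,w,h,S:cv2.resize(f["color"][y0:y0+h,x0:x0+w,::-1],None,fx=S,fy=S,interpolation=cv2.INTER_CUBIC)
o=np.zeros((500,790,3),np.uint8)
o[:390,:390]=r(g,120,70,130,130,3);o[:500,400:780]=r(t,310,125,95,125,4)
cv2.imwrite("pics/sock2.png",o)
```

```text
21.3 [0.589  0.0052 0.2787] [-0.7004 -0.336  -0.7205]
scene 0.89 [ 0.533  -0.2904  0.0544]
top 0.84 [ 0.5346 -0.2944  0.0523]
```

View pics/sock2.png

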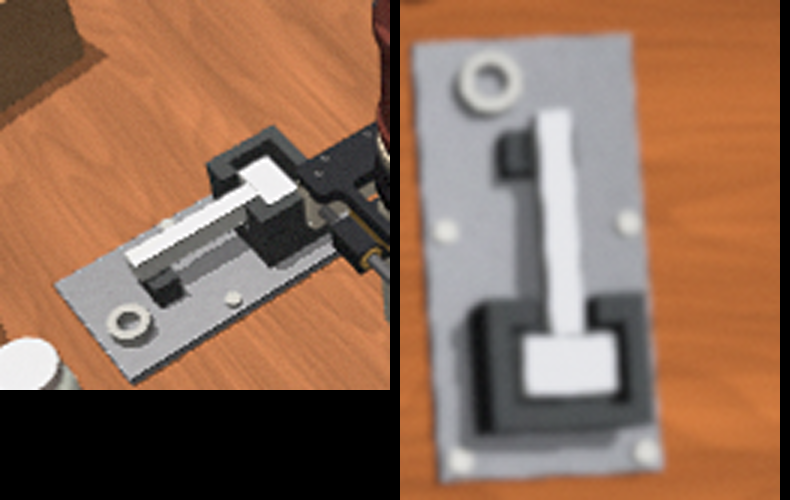

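The head sits in the pocket and the shank runs out through the slot over the tail rest. Before handing in I'll check height, yaw and position numerically in both views.

Run:
```python
from h import *
np.set_printoptions(precision=4,suppress=True)
F={n:grab_frame(n) for n in("scene","top")}
Q=[np.array([[-.016,.025],[.016,.025],[.016,-.025],[-.016,-.025]]),np.array([[.01,.009],[.144,.009],[.144,-.009],[.01,-.009]])]
def top(g,p):
    m=np.zeros((1536,2048),np.uint8)
    c,s=np.cos(p[2]),np.sin(p[2])
    for q in Q:
        X=np.c_[q[:,0]*c-q[:,1]*s+p[0],q[:,0]*s+q[:,1]*c+p[1],p[3]+.0125-p[4]*q[:,0]]
        cv2.fillConvexPoly(m,(((proj(g,X)+.5)*4-.5)*16).round().astype(np.int32),1,shift=4)
    return cv2.resize(m.astype(np.float32),(512,384),interpolation=cv2.INTER_AREA)
sc=np.array([.01,.01,.1,.01,.1]);p0=np.array([.534,-.292,.03,.0525,0])
D={n:cv2.dilate(top(F[n],p0),np.ones((9,9)))>0 for n in F}
def cost(x):
    e=0
    for n in F:
        I=F[n]["color"].astype(float).min(2)/255
        T=np.clip((I-.62)/.15,0,1);e+=((T-cv2.GaussianBlur(top(F[n],x*sc),(0,0),.6))**2)[D[n]].sum()
    return e
x0=p0/sc;r=minimize(cost,x0,method="Nelder-Mead",options=dict(initial_simplex=np.vstack([x0]+[x0+.4*e for e in np.eye(5)]),xatol=.005,fatol=.05,maxfev=600))
p=r.x*sc;print("head",p[:2],"yaw",np.degrees(p[2]),"zc",p[3],"pitch deg (tail down +)",np.degrees(np.arctan(p[4])),r.fun)
th=np.radians(1.35);Ri=np.array([[np.cos(th),np.sin(th)],[-np.sin(th),np.cos(th)]])
print("head in socket",Ri@(p[:2]-[.6059,-.2898]),"tail",Ri@(p[:2]+.12*np.array([np.cos(p[2]),np.sin(p[2])])-[.6059,-.2898]))
```

```text
head [ 0.5378 -0.2942] yaw 0.9903304357942669 zc 0.05237078737508984 pitch deg (tail down +) 0.25127406707990807 62.984436240093856
head in socket [-0.0681 -0.0028] tail [ 0.0518 -0.0035]
```

```bash
python3 -c "
from station import *
print(hand_in(), sense()['t'])"
```

```text
the job is handed in; nothing more can be done
the job is handed in; nothing more can be done
```

The T-bar is loaded in the socket and the job is handed in. It had taken 21.3 s of the 64 s when I took the last pictures. I took the bar from the rack by its head, laid it flat on the mat and let go. I then gripped it again by the shank, 53 mm from the head centre, and lowered it into the socket until I felt contact before releasing.

**Final checks:**
- **Seating:** contact came at a TCP height of 0.1289 m, against 0.1288 m predicted for a fully seated bar.
- **Position:** a fit to both camera views puts the head centre at (-68, -3) mm in the socket frame, where (-70, 0) is nominal. That is inside the pocket's ±7 mm play.
- **Height and level:** the same fit gives a head-centre height of 52.4 mm, against 52.5 mm nominal. The bar is level within about 0.3°, with the shank over the tail rest.
- **Robot clear:** the open gripper is above the mat, touching nothing.

**One disagreement:** on the mat, the bar's yaw came out at about 4.4° in both cameras, while the gripper's yaw implied 1.4°. I aligned the second grasp to the camera value, and the final fit shows the bar within 0.4° of the socket's direction.

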